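# Turn the charger parts round on to the packing rack

### The job

The packing rack is emptied from the other end, so move the four charger parts from the grey cradles to the empty plywood rack in reverse order: the part that lay leftmost in the cradles goes to the rightmost slot of the rack, the second from the left to the second from the right, and so on. Lay each part flat and right way up on the rack in the middle of its slot, its length pointing across the row as it lay before (either end forward), and let go of it.

Things in the scene. Friction and masses are not known exactly. Their poses are not given: they have to be found in the camera images.
- adapter_mid (a point): black power adapter, the biggest part: block 32 wide, 52 long, 26 mm high, with two 12 mm prongs; 64 mm over all, 70 g. Point: centre of the block; y along its length, towards the prongs. Loose, lies flat, z up; +y points away from the robot at the start
- barrel_plug_mid (a point): black ribbed plug housing, 16 wide, 28 long, 14 mm high, with a round pale metal barrel sticking out 9 mm; 37 mm over all, 15 g. Point: centre of the housing; y along its length, away from the barrel. Loose, lies flat, z up; +y points away from the robot at the start
- blade_plug_mid (a point): black smooth plug housing with one tapered end, 18 wide, 25 long, 14 mm high, with a flat metal blade sticking out 9 mm; 34 mm over all, 15 g. Point: centre of the housing; y along its length, towards the blade. Loose, lies flat, z up; +y points away from the robot at the start
- probe_mid (a point): short red test probe, sleeve 10 wide, 32 long, 10 mm high, with a thin metal tip 22 mm long; 54 mm over all, 12 g. Point: centre of the sleeve; y along its length, away from the tip. Loose, lies flat, z up; +y points away from the robot at the start
- cradle_adapter: holds the adapter at the start: one of four like fixed grey plastic cradles, flat blocks 62 (x) x 54 (y) x 12 mm, side by side on the board in any order. Origin: centre of underside; x along the part, y along the row (to the left). The part lies on its flat top; at each corner (x +-26, y +-22.5 mm) a steel pin 7 mm thick, 14 mm tall
- cradle_barrel_plug: holds the barrel plug at the start: one of four like fixed grey plastic cradles, flat blocks 62 (x) x 54 (y) x 12 mm, side by side on the board in any order. Origin: centre of underside; x along the part, y along the row (to the left). The part lies on its flat top; at each corner (x +-26, y +-22.5 mm) a steel pin 7 mm thick, 14 mm tall
- cradle_blade_plug: holds the blade plug at the start: one of four like fixed grey plastic cradles, flat blocks 62 (x) x 54 (y) x 12 mm, side by side on the board in any order. Origin: centre of underside; x along the part, y along the row (to the left). The part lies on its flat top; at each corner (x +-26, y +-22.5 mm) a steel pin 7 mm thick, 14 mm tall
- cradle_probe: holds the probe at the start: one of four like fixed grey plastic cradles, flat blocks 62 (x) x 54 (y) x 12 mm, side by side on the board in any order. Origin: centre of underside; x along the part, y along the row (to the left). The part lies on its flat top; at each corner (x +-26, y +-22.5 mm) a steel pin 7 mm thick, 14 mm tall
- board: fixed aluminium board, 78 (x) x 250 (y) x 8 mm, carrying the four cradles at y +87, +29, -29 and -87 mm (y to the robot's left, x away from the robot, turned up to 0.18 rad). Origin: centre of underside. Stands left or right of the rack
- rack: fixed plywood rack, 62 (x) x 250 (y) mm, its flat top 20 mm high, empty at the start. Origin: centre of underside; y along the row (to the left), x away from the robot, turned up to 0.18 rad. Wooden pins 9 mm thick, 14 mm tall on its top at x +-26 mm, y -116, -58, 0, 58, 116 mm part it into four slots with middles at y -87, -29, 29, 87 mm

How it is judged:
At the end, for the whole second after the job is handed in: All four parts at rest on the plywood rack in reversed order: each point within 18 mm of its slot's middle line, 22 mm of the rack's centre line, 4 mm of its lying height (33 adapter, 27 plugs, 25 probe, mm over the underside); length within 0.35 rad of rack x, z within 0.3 rad of up (((y of cradle_adapter in the frame of board between 0.072 and 0.102 m and y of adapter_mid in the frame of rack between -0.105 and -0.069 m) or (y of cradle_adapter in the frame of board between 0.014 and 0.044 m and y of adapter_mid in the frame of rack between -0.047 and -0.011 m) or (y of cradle_adapter in the frame of board between -0.044 and -0.014 m and y of adapter_mid in the frame of rack between 0.011 and 0.047 m) or (y of cradle_adapter in the frame of board between -0.102 and -0.072 m and y of adapter_mid in the frame of rack between 0.069 and 0.105 m)) and z of adapter_mid in the frame of rack between 0.029 and 0.037 m and x of adapter_mid in the frame of rack between -0.022 and 0.022 m and angle between the y axis of each of adapter_mid, barrel_plug_mid, blade_plug_mid, probe_mid and the x axis of rack, either way round below 0.35 rad and angle between each of adapter_mid, barrel_plug_mid, blade_plug_mid, probe_mid's own z axis and vertical below 0.3 rad and ((y of cradle_barrel_plug in the frame of board between 0.072 and 0.102 m and y of barrel_plug_mid in the frame of rack between -0.105 and -0.069 m) or (y of cradle_barrel_plug in the frame of board between 0.014 and 0.044 m and y of barrel_plug_mid in the frame of rack between -0.047 and -0.011 m) or (y of cradle_barrel_plug in the frame of board between -0.044 and -0.014 m and y of barrel_plug_mid in the frame of rack between 0.011 and 0.047 m) or (y of cradle_barrel_plug in the frame of board between -0.102 and -0.072 m and y of barrel_plug_mid in the frame of rack between 0.069 and 0.105 m)) and z of barrel_plug_mid in the frame of rack between 0.023 and 0.031 m and x of barrel_plug_mid in the frame of rack between -0.022 and 0.022 m and ((y of cradle_blade_plug in the frame of board between 0.072 and 0.102 m and y of blade_plug_mid in the frame of rack between -0.105 and -0.069 m) or (y of cradle_blade_plug in the frame of board between 0.014 and 0.044 m and y of blade_plug_mid in the frame of rack between -0.047 and -0.011 m) or (y of cradle_blade_plug in the frame of board between -0.044 and -0.014 m and y of blade_plug_mid in the frame of rack between 0.011 and 0.047 m) or (y of cradle_blade_plug in the frame of board between -0.102 and -0.072 m and y of blade_plug_mid in the frame of rack between 0.069 and 0.105 m)) and z of blade_plug_mid in the frame of rack between 0.023 and 0.031 m and x of blade_plug_mid in the frame of rack between -0.022 and 0.022 m and ((y of cradle_probe in the frame of board between 0.072 and 0.102 m and y of probe_mid in the frame of rack between -0.105 and -0.069 m) or (y of cradle_probe in the frame of board between 0.014 and 0.044 m and y of probe_mid in the frame of rack between -0.047 and -0.011 m) or (y of cradle_probe in the frame of board between -0.044 and -0.014 m and y of probe_mid in the frame of rack between 0.011 and 0.047 m) or (y of cradle_probe in the frame of board between -0.102 and -0.072 m and y of probe_mid in the frame of rack between 0.069 and 0.105 m)) and z of probe_mid in the frame of rack between 0.021 and 0.029 m and x of probe_mid in the frame of rack between -0.022 and 0.022 m); the robot touches nothing.
It also fails if it takes over 96 s, if anything falls off the work surface, if the arm or the gripper's body presses on something with over 40 N, if the wrist force passes 120 N, or if a joint passes its speed limit or range.

### The arm

A 6-joint arm with a two-finger parallel gripper is mounted at the origin on a cart in front of the work surface, level with it; the furniture and walls round the work are solid. World frame = base frame: x ahead of the robot, y to its left, z up, the work surface at z = 0. Lengths are in m, angles in rad, forces in N, time in s.
With the tool pointing down it reaches from about 0.3 to 0.875 m from the base axis. Payload 4.2 kg.
Tool frame: the origin (TCP) lies on the centre line of the jaws, within the pads' length; the fingertips stand 8 mm ahead of it and the grasp point (between the pads) lies 11 mm behind it; x points along the fingers, y is the direction in which the jaws open and shut, and the axes are right-handed (so a half turn about x gives the same grasp; the last joint's range is limited). The gripper opens to 85 mm and grips with 20 to 120 N. Pads are 22 mm wide; open, the fingers measure 114 mm over their backs; the gripper's body (76 mm by 85 mm) begins 54 mm behind the grasp point. The pads swing forward as they close: fully open they stand 13 mm farther back than shut.
Start: joints at [-1.271, 0.32, 1.565, -0, 1.257, -0.02], TCP at [0.181, -0.546, 0.239] pointing down, gripper open.
Joint ranges: [-3.11, 3.11], [-0.84, 2.01], [0.21, 2.61], [-1.34, 4.49], [0.05, 2.63], [-2.56, 2.56]. Speed limits (rad/s): [2.57, 2.57, 3.14, 3.14, 3.14, 3.14].

### API

Orientations are given as a unit quaternion [w, x, y, z].
In Python, from rig import ctrl gives the robot as it stands.
- The arm moves only by the tool move_arm, never from a script. Its argument "deltas" is one flat list of numbers, 6 for each row, row after row: the shift along the world's x, y, z in cm, then the turn, a rotation vector about the world's x, y, z in degrees. A call has 1 to 20 rows; each row shifts and turns the pose as measured when the row begins; what a row does not reach is not made up. A row lasts 1/8 s, in which the tool goes at most 62.5 mm and 10.7 degrees, less where a joint would pass 70% of its speed; a pose out of reach is approached as far as the arm can. A call with a gripper value outside its range is refused whole. "fingers" is the closure, from -1 (fully open) to 1 (shut), set as the call begins (left out, the last holds). The fingers move at their own pace and stop on an object; the grip force is fixed at half the most. Time passes only in rows, so rows that do not move let the fingers close. It gives the time, the measured TCP pose, the force and the opening at its end, in the units of the state.
- ctrl.observe(): the state, without advancing time (a new reading comes with each control period).
- ctrl.capture(name): name is "scene" or "top" or "wrist"; returns a dict with "img" (480x640x3 uint8, red, green, blue), "z_map" (480x640 float32, m along the optical axis (not along the pixel's ray), 0 where there is no reading), "fovy" (degrees; the focal length in pixels is half the picture's height over the tangent of half this angle, whatever the lens; pixels are square), "cx", "cy" (the principal point, pixels), "T" (4x4, takes a point from camera to world coordinates); the wrist camera has in their place "tool_from_camera" (4x4, takes a point from camera to tool coordinates, whose origin is the TCP and whose axes are the tool frame's). Camera axes: x right, y up, looking along -z (the intrinsics and any distortion apply to the point x, -y, -z); pixel columns grow to the right and rows downward; lengths in m; the calibration is good to about 2 mm. The wrist camera is an equidistant fisheye: a pixel r from the principal point sees the ray r / f radians off the axis. A picture is of the moment at which its call begins: read the wrist's pose just before it.
- ctrl.job_done(): hands the job in, once; it reports no verdict.
The state is a dict: "time": time; "joint_positions": joint angles; "joint_vel": joint speeds; "effort": joint torques, N m; "position": TCP position; "eef_rot": TCP orientation; "ft_force": force on the tool from outside, world axes, zero at the start; "moment": the same for the moment, N m; "opening": finger opening in m.
Only numpy, scipy, OpenCV 4.12 (cv2) and the standard library are available. Lean on these libraries where they do the work, as an engineer would, in place of code of your own. Each camera call takes 0.05 s, during which the arm holds its last target.

## Working session

There is one attempt and no reset: what is moved stays moved. The work goes in short steps, Python scripts to look and compute and a tool call to move; the robot and the scene stay as the last step left them, time stands still between calls to the robot, and variables do not carry over. Pictures are saved under pics/ and viewed, and the job is handed in when it is done.

Besides the shell and the picture viewer there is one more tool, called after ">>>" by a JSON object that holds its "fn" and its "kwargs". move_arm: Moves the arm, as the interface text tells. Its arguments: {"type":"object","properties":{"deltas":{"type":"array","items":{"type":"number"}},"fingers":{"type":"number"}},"required":["deltas"]}

```bash
ls; mkdir -p pics; python3 - <<'E'
from rig import ctrl
import cv2,numpy as np
s=ctrl.observe()
for k,v in s.items(): print(k,np.round(v,4))
for n in ["scene","top"]:
    c=ctrl.capture(n); cv2.imwrite(f"pics/{n}0.png",c["img"][:,:,::-1]); print(n,c["fovy"],c["cx"],c["cy"],np.round(c["T"],4)); np.savez(f"{n}0.npz",**c)
E
```

```text
pics
time 0.0
joint_positions [-1.271   0.3203  1.5656 -0.      1.2574 -0.02  ]
joint_vel [-0.0013 -0.0008 -0.0007 -0.0003  0.0002  0.    ]
effort [ 1.10000e-03 -4.15508e+01 -2.34164e+01  1.00000e-04  8.30000e-03
  0.00000e+00]
position [ 0.1806 -0.5454  0.2385]
eef_rot [-0.112  -0.698  -0.1132  0.6982]
ft_force [0.5734 0.6373 0.7835]
moment [ 0.0487  0.0259 -0.0359]
opening 0.0856
scene 43.27667606177324 309.64252582751124 238.52144664929875 [[-0.9715 -0.2032  0.1221  0.603 ]
 [ 0.2365 -0.7919  0.563   0.661 ]
 [-0.0177  0.5758  0.8174  0.8712]
 [ 0.      0.      0.      1.    ]]
top 51.80654510621385 319.04718334446267 234.25394228931808 [[ 2.2900e-02  9.9880e-01 -4.3200e-02  4.4880e-01]
 [-9.9970e-01  2.2800e-02 -1.5000e-03  1.1130e-01]
 [-6.0000e-04  4.3200e-02  9.9910e-01  1.0849e+00]
 [ 0.0000e+00  0.0000e+00  0.0000e+00  1.0000e+00]]
```

View pics/top0.png

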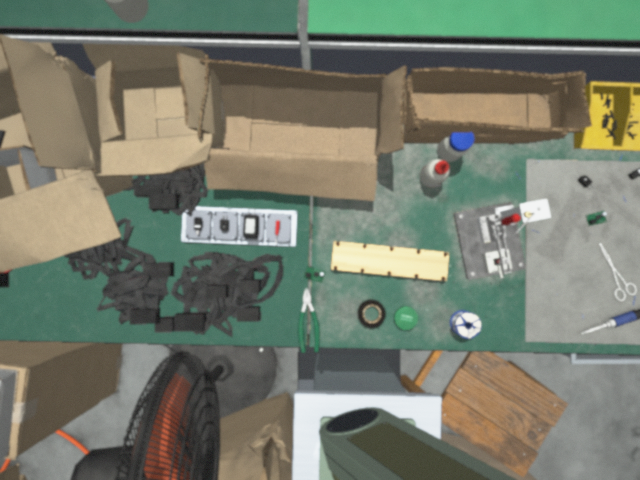

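View pics/scene0.png

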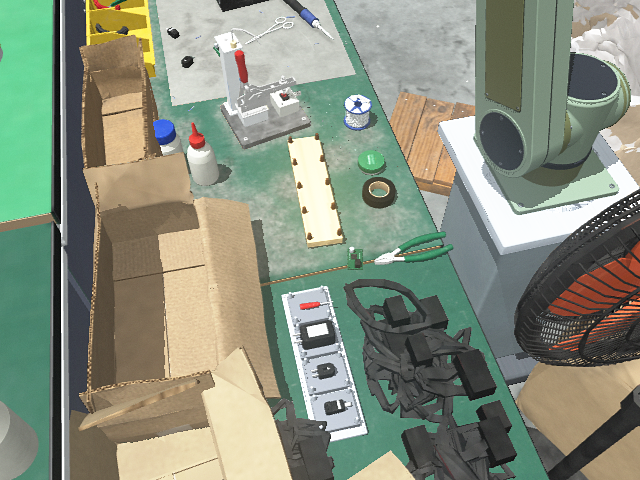

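The top view shows the board at px (182-297, 207-246), with two plugs, the adapter and the red probe from left to right. The empty rack is at px (331-449, 241-282). Next I'll measure both.

```bash
cat > h.py <<'E'
import numpy as np,cv2
def ray(c,uv):
    f=240/np.tan(np.radians(c["fovy"])/2)
    uv=np.atleast_2d(np.asarray(uv,float))
    d=np.c_[(uv[:,0]-c["cx"])/f,-(uv[:,1]-c["cy"])/f,-np.ones(len(uv))]
    T=c["T"]; return T[:3,3],d@T[:3,:3].T
def onz(c,uv,z):
    o,d=ray(c,uv); t=(z-o[2])/d[:,2]; return o+d*t[:,None]
def proj(c,P):
    f=240/np.tan(np.radians(c["fovy"])/2); T=c["T"]
    q=(np.atleast_2d(P)-T[:3,3])@T[:3,:3]
    return np.c_[c["cx"]+f*q[:,0]/-q[:,2], c["cy"]-f*q[:,1]/-q[:,2]]
E
python3 - <<'E'
from h import *
c=dict(np.load("top0.npz")); im=c["img"][:,:,::-1].copy(); 
hsv=cv2.cvtColor(im,cv2.COLOR_BGR2HSV)
def big(m,roi):
    u0,v0,u1,v1=roi; mm=np.zeros_like(m); mm[v0:v1,u0:u1]=m[v0:v1,u0:u1]
    mm=cv2.morphologyEx(mm,cv2.MORPH_CLOSE,np.ones((3,3)))
    cs,_=cv2.findContours(mm,cv2.RETR_EXTERNAL,cv2.CHAIN_APPROX_NONE); return max(cs,key=cv2.contourArea)
mr=((hsv[:,:,0]>12)&(hsv[:,:,0]<32)&(hsv[:,:,2]>170)).astype(np.uint8)
mb=((hsv[:,:,1]<60)&(hsv[:,:,2]>150)).astype(np.uint8)
for n,m,roi,z in [("rack",mr,(320,230,460,292),.02),("board",mb,(170,198,306,255),.008)]:
    k=big(m,roi); P=onz(c,k[:,0,:],z)[:,:2].astype(np.float32)
    r=cv2.minAreaRect(P*1000); print(n,r, "px",cv2.boundingRect(k)); print(cv2.boxPoints(r))
for n,(u,v) in dict(rack=(390,262),tab=(350,225)).items():
    z=c["z_map"][v,u]; o,d=ray(c,(u,v)); print(n,(o+d[0]*z))
cv2.imwrite("pics/crop_top.png",cv2.resize(im[195:295,170:460],None,fx=2.7,fy=2.7,interpolation=cv2.INTER_CUBIC))
cv2.imwrite("pics/crop_board.png",cv2.resize(im[200:252,175:305],None,fx=6,fy=6,interpolation=cv2.INTER_CUBIC))
s=dict(np.load("scene0.npz"))
cv2.imwrite("pics/crop_sc.png",cv2.resize(s["img"][280:450,260:400,::-1],None,fx=3.5,fy=3.5,interpolation=cv2.INTER_CUBIC))
E
```

```text
rack ((442.438720703125, -40.126708984375), (251.88392639160156, 64.01798248291016), 85.70611572265625) px (331, 241, 118, 39)
[[ 401.09    -163.31859]
 [ 464.9283  -168.11176]
 [ 483.78745   83.06517]
 [ 419.94913   87.85834]]
board ((510.11419677734375, 288.6969299316406), (254.37474060058594, 81.71382904052734), 89.1544418334961) px (180, 206, 118, 41)
[[467.3848  162.12634]
 [549.0897  160.92047]
 [552.8436  415.26752]
 [471.13867 416.4734 ]]
rack [ 0.43865593 -0.04049396  0.02394915]
tab [ 0.51770159  0.04531572 -0.00086294]
```

View pics/crop_board.png

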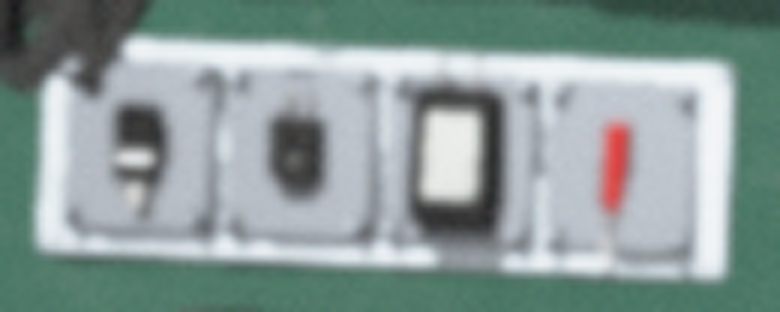

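View pics/crop_sc.png

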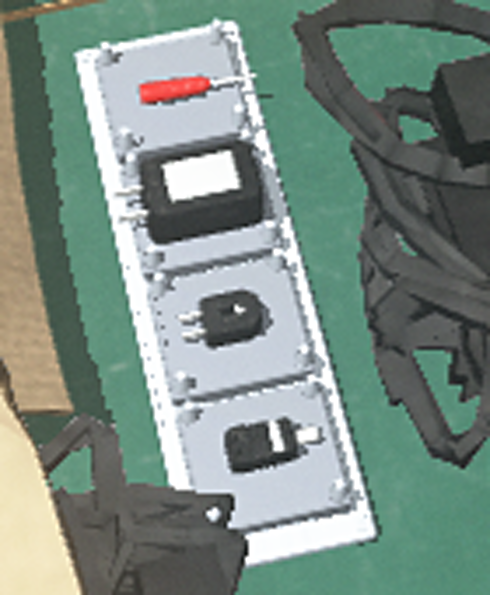

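Order from the left: barrel plug, blade plug, adapter, probe. Next I'll check the part positions, and the heights of the clutter around the board.

```bash
python3 - <<'E'
from h import *
c=dict(np.load("top0.npz")); im=c["img"][:,:,::-1].copy(); hsv=cv2.cvtColor(im,cv2.COLOR_BGR2HSV)
vv,uu=np.mgrid[0:480,0:640]; o,d=ray(c,np.c_[uu.ravel(),vv.ravel()]); P=(o+d*c["z_map"].ravel()[:,None])
W=P.reshape(480,640,3)
# max height on a 4cm grid
xs=np.arange(.3,.72,.03); ys=np.arange(.5,-.26,-.04)
print("y:",np.round(ys,2))
ok=c["z_map"].ravel()>0
for x in xs[::-1]:
    print(round(x,2),[ int(1000*P[m][:,2].max()) if (m:=ok&(abs(P[:,0]-x)<.015)&(abs(P[:,1]-y)<.02)).any() else None for y in ys])
# board frame
cb=np.array([.5101,.2887]);a=-.0148;R=lambda a:np.array([[np.cos(a),-np.sin(a)],[np.sin(a),np.cos(a)]])
# parts
red=((hsv[:,:,1]>110)&((hsv[:,:,0]<8)|(hsv[:,:,0]>172))).astype(np.uint8)
drk=(hsv[:,:,2]<95).astype(np.uint8)
for n,m,y0,z in [("probe",red,-87,.030),("adapter",drk,-29,.046),("blade",drk,29,.034),("barrel",drk,87,.034)]:
    ctr=cb+R(a)@[0,y0/1000]; p=proj(c,[*ctr,z])[0]
    q=onz(c,np.c_[uu.ravel(),vv.ravel()],z)[:,:2]; loc=((q-cb)@R(a)*1000)-[0,y0]
    sel=(m.ravel()>0)&(abs(loc[:,0])<(38 if n=="adapter" else 24))&(abs(loc[:,1])<20)
    mm=sel.reshape(480,640).astype(np.uint8)
    cs,_=cv2.findContours(mm,cv2.RETR_EXTERNAL,cv2.CHAIN_APPROX_NONE);k=max(cs,key=cv2.contourArea)
    qq=onz(c,k[:,0,:],z)[:,:2]; r=cv2.minAreaRect((qq*1000).astype(np.float32))
    print(n,"px",np.round(p),r,"in cradle",np.round((np.array(r[0])/1000-cb)@R(a)*1000-[0,y0],1))
E
```

```text
y: [ 0.5   0.46  0.42  0.38  0.34  0.3   0.26  0.22  0.18  0.14  0.1   0.06
  0.02 -0.02 -0.06 -0.1  -0.14 -0.18 -0.22]
0.69 [179, 13, 127, 189, 189, 23, 15, 11, 14, 12, 11, 16, 15, 169, 168, 130, 133, 135, 142]
0.66 [174, 142, 143, 145, 172, 107, 105, 105, 103, 104, 105, 105, 105, 168, 168, 81, 106, 108, 5]
0.63 [151, 152, 154, 166, 182, 104, 105, 105, 103, 104, 104, 103, 103, 96, 6, 109, 140, 7, 5]
0.6 [160, 159, 157, 167, 173, 76, 80, 82, 82, 86, 86, 86, 86, 83, 5, 71, 85, 6, 5]
0.57 [183, 58, 59, 44, 53, 5, 46, 50, 55, 59, 64, 65, 69, 64, 5, 6, 4, 5, 16]
0.54 [182, 59, 59, 35, 37, 34, 51, 36, 33, 7, 5, 6, 7, 6, 5, 5, 5, 18, 92]
0.51 [176, 8, 20, 38, 38, 38, 51, 33, 31, 5, 5, 6, 6, 6, 6, 5, 6, 17, 222]
0.48 [173, 6, 17, 37, 39, 35, 51, 38, 38, 5, 24, 37, 37, 24, 38, 33, 20, 15, 216]
0.45 [167, 16, 6, 16, 29, 27, 43, 48, 51, 4, 22, 27, 25, 24, 33, 35, 37, 33, 37]
0.42 [45, 41, 36, 27, 34, 32, 43, 44, 48, 14, 23, 37, 37, 36, 37, 36, 34, 23, 20]
0.39 [63, 61, 44, 44, 58, 57, 61, 58, 49, 16, 7, 6, 6, 5, 5, 5, 30, 23, 6]
0.36 [62, 56, 49, 41, 60, 59, 62, 59, 7, 15, 9, 7, 22, 23, 5, 6, 5, 5, 6]
0.33 [59, 58, 56, 59, 57, 52, 54, 37, 5, 14, 14, 5, 23, 23, 22, 25, 6, 50, 51]
0.3 [58, 57, 58, 60, 59, 37, 34, 33, 5, 16, 18, 5, 23, 22, 23, 23, 5, 52, 51]
probe px [278. 227.] ((507.90087890625, 203.13685607910156), (25.69711685180664, 4.278156280517578), 1.5174357891082764) in cradle [-0.9  1.4]
adapter px [250. 225.] ((506.5386962890625, 256.084228515625), (28.699575424194336, 48.97830581665039), 88.3232192993164) in cradle [-3.1 -3.7]
blade px [223. 224.] ((508.302978515625, 315.760009765625), (23.526321411132812, 12.78811264038086), 1.7727943658828735) in cradle [-2.2 -2. ]
barrel px [196. 223.] ((516.6154174804688, 371.46173095703125), (12.925497055053711, 12.790892601013184), 1.9027546644210815) in cradle [ 5.3 -4.2]
```

```bash
cat >> h.py <<'E'
from scipy.spatial.transform import Rotation as Ro
def pose(s):
    q=s["eef_rot"]; return np.array(s["position"]),Ro.from_quat([q[1],q[2],q[3],q[0]])
def togo(s,xyz,a):
    """cm and deg to TCP xyz, tool down, jaws along row y of frame yaw a"""
    p,R=pose(s); best=None
    for sg in (1,-1):
        x=np.array([0,0,-1.]);y=sg*np.array([-np.sin(a),np.cos(a),0]);G=Ro.from_matrix(np.c_[x,y,np.cross(x,y)])
        r=np.degrees((G*R.inv()).as_rotvec())
        if best is None or np.linalg.norm(r)<np.linalg.norm(best): best=r
    return np.round((np.array(xyz)-p)*100,2),np.round(best,2)
def fr(c,a,p):
    return np.array(c)+np.array([[np.cos(a),-np.sin(a)],[np.sin(a),np.cos(a)]])@np.array(p)
CB,AB=(.5101,.2887),-.0148
CR,AR=(.4424,-.0401),-.075
E
python3 - <<'E'
from h import *
from rig import ctrl
s=ctrl.observe();p,R=pose(s); print(np.round(R.as_matrix(),3))
for n,y in zip("barrel blade adapter probe".split(),(.087,.029,-.029,-.087)):
    b=fr(CB,AB,(0,y)); r=fr(CR,AR,(0,-y)); print(n,b,r,togo(s,[*b,.15],AB))
E
```

```text
[[-0.     0.314 -0.949]
 [ 0.002 -0.949 -0.314]
 [-1.    -0.002 -0.   ]]
barrel [0.51138755 0.37569047] [ 0.43588112 -0.12685543] (array([33.07, 92.11, -8.86]), array([-9.000e-02, -1.000e-02, -1.917e+01]))
blade [0.51052918 0.31769682] [ 0.44022704 -0.06901848] (array([32.99, 86.31, -8.86]), array([-9.000e-02, -1.000e-02, -1.917e+01]))
adapter [0.50967082 0.25970318] [ 0.44457296 -0.01118152] (array([32.9 , 80.51, -8.86]), array([-9.000e-02, -1.000e-02, -1.917e+01]))
probe [0.50881245 0.20170953] [0.44891888 0.04665543] (array([32.82, 74.72, -8.86]), array([-9.000e-02, -1.000e-02, -1.917e+01]))
```

>>> {"fn": "move_arm", "kwargs": {"deltas": [2.05,5,0,0,0,-1.2,2.05,5,0,0,0,-1.2,2.05,5,0,0,0,-1.2,2.05,5,0,0,0,-1.2,2.05,5,0,0,0,-1.2,2.05,5,0,0,0,-1.2,2.05,5,0,0,0,-1.2,2.05,5,0,0,0,-1.2,2.05,5,0,0,0,-1.2,2.05,5,0,0,0,-1.2,2.05,5,0,0,0,-1.2,2.05,5,0,0,0,-1.2,2.05,5,0,0,0,-1.2,2.05,5,0,0,0,-1.2,2.05,5,0,0,0,-1.2,2.05,5,0,0,0,-1.2], "fingers": 0}}

```text
time: 2.1
position: [0.5115, 0.2791, 0.2337]
eef_rot: [-0.012, 0.707, -0.011, -0.707]
ft_force: [-0.0, -0.5, 0.4]
opening: 0.0424
```

```bash
cat >> h.py <<'E'
def wgrab(ctrl,name):
    s=ctrl.observe(); c=ctrl.capture("wrist"); p,R=pose(s)
    T=np.eye(4);T[:3,:3]=R.as_matrix();T[:3,3]=p; c["T"]=T@c["tool_from_camera"]
    np.savez(name+".npz",**c); cv2.imwrite(f"pics/{name}.png",c["img"][:,:,::-1]); return s,c
def wonz(c,uv,z):
    f=240/np.tan(np.radians(c["fovy"])/2)
    uv=np.atleast_2d(np.asarray(uv,float)); du=uv-[c["cx"],c["cy"]]; r=np.hypot(*du.T)+1e-9; th=r/f
    d=np.c_[np.sin(th)*du[:,0]/r,-np.sin(th)*du[:,1]/r,-np.cos(th)]@c["T"][:3,:3].T
    o=c["T"][:3,3]; return o+d*((z-o[2])/d[:,2])[:,None]
E
python3 - <<'E'
from h import *
from rig import ctrl
s,c=wgrab(ctrl,"w1"); print(s["time"],s["position"],c["fovy"],c["cx"],c["cy"],np.round(c["T"],3)); print(togo(s,[.5097,.2597,.15],AB))
E
```

```text
2.1 [0.51145843 0.27914445 0.23368343] 65.70646984690485 315.7683362131283 231.71966073890178 [[-0.035  0.949  0.314  0.591]
 [-0.999 -0.033 -0.013  0.277]
 [-0.002 -0.314  0.949  0.368]
 [ 0.     0.     0.     1.   ]]
(array([-0.18, -1.94, -8.37]), array([-0.11,  0.02,  1.02]))
```

View pics/w1.png

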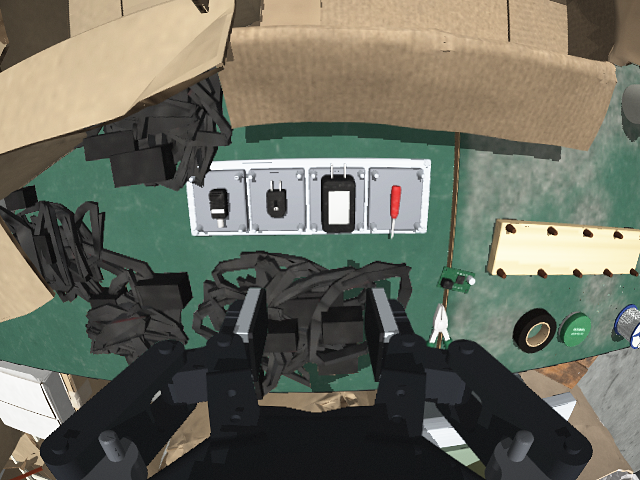

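The wrist view shows the barrel plug at px (219,205), blade plug (277,203), adapter (339,204) and red probe (395,205), with the board's corners at about (190,165), (430,160), (427,234) and (192,236). I'll measure the part centres from it.

```bash
python3 - <<'E'
from h import *
c=dict(np.load("w1.npz")); im=c["img"][:,:,::-1].copy(); hsv=cv2.cvtColor(im,cv2.COLOR_BGR2HSV)
vv,uu=np.mgrid[0:480,0:640]
red=((hsv[:,:,1]>110)&((hsv[:,:,0]<8)|(hsv[:,:,0]>172))).astype(np.uint8)
drk=(hsv[:,:,2]<85).astype(np.uint8)
for n,m,(u0,v0,u1,v1),z,y0 in [("probe",red,(380,175,412,235),.025,-.087),("adapter",drk,(314,170,362,236),.046,-.029),("blade",drk,(260,175,298,228),.034,.029),("barrel",drk,(202,178,235,228),.034,.087)]:
    mm=np.zeros_like(m);mm[v0:v1,u0:u1]=m[v0:v1,u0:u1]; mm=cv2.morphologyEx(mm,cv2.MORPH_CLOSE,np.ones((5,5)))
    cs,_=cv2.findContours(mm,cv2.RETR_EXTERNAL,cv2.CHAIN_APPROX_NONE);k=max(cs,key=cv2.contourArea)
    r=cv2.minAreaRect((wonz(c,k[:,0,:],z)[:,:2]*1000).astype(np.float32))
    print(n,cv2.boundingRect(k),np.round(r[0],1),np.round(r[1],1),round(r[2],1),"expected",np.round(fr(CB,AB,(0,y0))*1000,1))
print("board corners",np.round(wonz(c,[(190,165),(430,160),(427,235),(192,236)],.008)*1000,1))
E
```

```text
probe (390, 186, 11, 33) [505.4 204.3] [ 9.1 31.9] 88.0 expected [508.8 201.7]
adapter (321, 171, 35, 62) [512.1 260.7] [30.2 56.2] 88.2 expected [509.7 259.7]
blade (266, 181, 21, 37) [513.8 317.2] [18.5 34.3] 89.7 expected [510.5 317.7]
barrel (209, 189, 20, 30) [512.2 372.4] [19.  28.5] 86.9 expected [511.4 375.7]
board corners [[547.9 406.5   8. ]
 [544.  165.    8. ]
 [464.7 164.7   8. ]
 [472.2 413.8   8. ]]
```

>>> {"fn": "move_arm", "kwargs": {"deltas": [-0.25,-1.9,-4,0,0,1,0,0,-4.5,0,0,0,0,0,-4,0,0,0,0,0,0,0,0,0], "fingers": -0.1}}

```text
time: 2.65
position: [0.511, 0.2677, 0.1034]
eef_rot: [-0.006, 0.708, -0.0, -0.706]
ft_force: [-0.1, -0.4, 0.5]
opening: 0.047
```

```bash
python3 - <<'E'
from h import *
from rig import ctrl
s=ctrl.observe(); print(s["opening"],s["position"],s["ft_force"],togo(s,[.509,.2600,.034],AB))
E
```

```text
0.04697984276359438 [0.51096833 0.2677153  0.10343488] [-0.12655626 -0.4030738   0.46334824] (array([-0.2 , -0.77, -6.94]), array([-0.45,  0.12, -0.36]))
```

>>> {"fn": "move_arm", "kwargs": {"deltas": [-0.2,-0.8,0,-0.4,0.1,-0.3,0,-0.2,-1.5,0,0,0,0,-0.1,-2,0,0,0,0,0,0,0,0,0]}}

```text
time: 3.15
position: [0.5118, 0.2567, 0.072]
eef_rot: [-0.007, 0.71, -0.004, -0.704]
ft_force: [0.2, 0.1, 0.9]
opening: 0.047
```

```bash
cat > st.py <<'E'
import sys
from h import *
from rig import ctrl
s=ctrl.observe(); a=AB if sys.argv[4]=="b" else AR
print(round(s["time"],2),round(s["opening"],4),np.round(s["position"],4),np.round(s["ft_force"],1),togo(s,[float(v) for v in sys.argv[1:4]],a))
E
python3 st.py .509 .26 .034 b
python3 -c "
from h import *
from rig import ctrl
wgrab(ctrl,'w2')"
```

```text
3.15 0.047 [0.5118 0.2567 0.072 ] [0.2 0.1 0.9] (array([-0.28,  0.33, -3.8 ]), array([-0.25,  0.51, -0.02]))
```

View pics/w2.png

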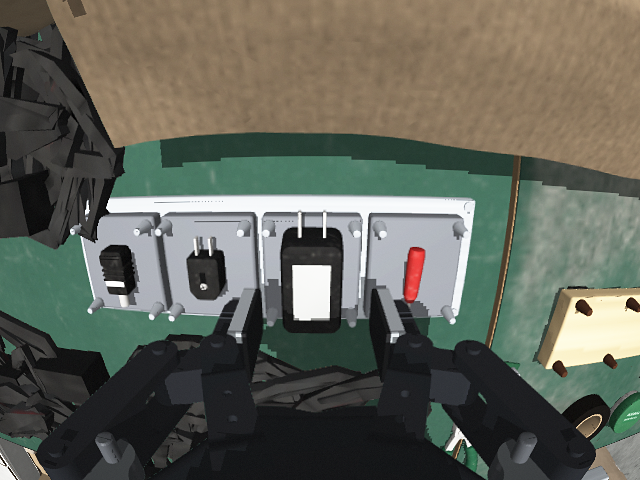

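The adapter at px (312,280) sits between the jaws at px 252 and 382. I'll descend and grip.

>>> {"fn": "move_arm", "kwargs": {"deltas": [-0.3,0.3,-2,-0.2,0.4,0,-0.1,0,-1,0,0,0,0,0,-0.5,0,0,0,0,0,0,0,0,0]}}

```text
time: 3.7
position: [0.5091, 0.261, 0.0369]
eef_rot: [-0.006, 0.709, -0.004, -0.705]
ft_force: [1.0, -0.1, 0.3]
opening: 0.047
```

```bash
python3 st.py .509 .26 .034 b
```

```text
3.7 0.047 [0.5091 0.261  0.0369] [ 1.  -0.1  0.3] (array([-0.01, -0.1 , -0.29]), array([-0.17,  0.34, -0.04]))
```

>>> {"fn": "move_arm", "kwargs": {"deltas": [0,-0.1,-0.3,-0.2,0.3,0,0,0,0,0,0,0,0,0,0,0,0,0,0,0,0,0,0,0,0,0,0,0,0,0,0,0,0,0,0,0], "fingers": 1}}

```text
time: 4.45
position: [0.5098, 0.2601, 0.0347]
eef_rot: [-0.005, 0.708, -0.005, -0.706]
ft_force: [-0.4, -0.3, 0.9]
opening: 0.0305
```

>>> {"fn": "move_arm", "kwargs": {"deltas": [0,0,2,0,0,0,0,0,3,0,0,0,0,0,3,0,0,0,-1,-4,0,0,0,-0.5,-1,-4,0,0,0,-0.6,-1,-4,0,0,0,-0.6,-1,-4,0,0,0,-0.6,-1,-4,0,0,0,-0.6,-1,-4,0,0,0,-0.5,-0.5,-2,0,0,0,0,0,0,0,0,0,0]}}

```text
time: 5.82
position: [0.4421, -0.0068, 0.1173]
eef_rot: [-0.026, 0.708, -0.026, -0.705]
ft_force: [1.0, 0.2, 0.0]
opening: 0.031
```

```bash
python3 st.py .4446 -.0112 .036 r
python3 -c "
from h import *
from rig import ctrl
wgrab(ctrl,'w3')"
```

```text
5.83 0.031 [ 0.4421 -0.0068  0.1173] [1.  0.2 0. ] (array([ 0.25, -0.44, -8.13]), array([ 0.03,  0.28, -0.06]))
```

View pics/w3.png

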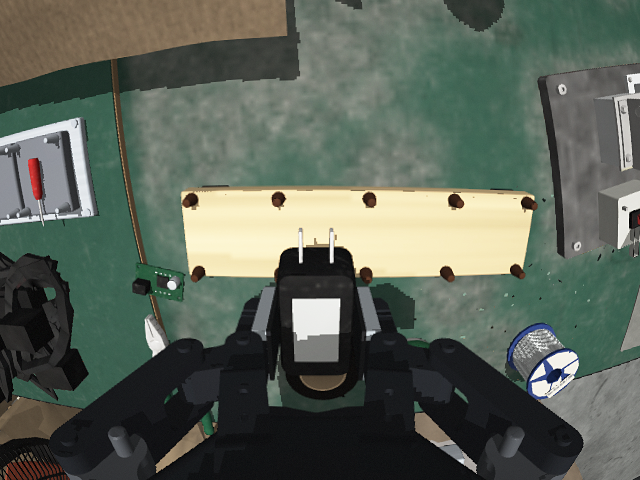

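The adapter is held level at px (317,310). The rack's pin tops show at (190,197)…(528,201), so I'll use them to check the rack pose.

```bash
python3 - <<'E'
from h import *
c=dict(np.load("w3.npz"))
px=[(191,196),(278,196),(369,196),(454,197),(527,200),(199,269),(366,271),(447,269),(515,267)]
W=wonz(c,px,.034)[:,:2]; L=[(.026,y) for y in (.116,.058,0,-.058,-.116)]+[(-.026,y) for y in (.116,0,-.058,-.116)]
L=np.array(L); M,_=cv2.estimateAffinePartial2D(L,W); print(np.hypot(M[0,0],M[1,0]),np.arctan2(M[1,0],M[0,0]),M[:,2])
print(np.round((W-np.array([fr(CR,AR,l) for l in L]))*1000,1))
E
```

```text
Traceback (most recent call last):
cv2.error: OpenCV(4.12.0) /io/opencv/modules/calib3d/src/ptsetreg.cpp:1108: error: (-215:Assertion failed) count >= 0 && to.checkVector(2) == count in function 'estimateAffinePartial2D'
```

```bash
python3 - <<'E'
from h import *
c=dict(np.load("w3.npz"))
px=[(191,196),(278,196),(369,196),(454,197),(527,200),(199,269),(366,271),(447,269),(515,267)]
W=wonz(c,px,.034)[:,:2].copy(); L=[(.026,y) for y in (.116,.058,0,-.058,-.116)]+[(-.026,y) for y in (.116,0,-.058,-.116)]
L=np.array(L); M,_=cv2.estimateAffinePartial2D((L*1000).astype(np.float32),(W*1000).astype(np.float32)); print(np.hypot(M[0,0],M[1,0]),np.arctan2(M[1,0],M[0,0]),M[:,2])
print(np.round((W-np.array([fr(CR,AR,l) for l in L]))*1000,1).tolist())
E
```

```text
0.9474923711093868 -0.07813548984540385 [446.24787781 -38.62711985]
[[2.7, -4.4], [2.1, -1.4], [2.3, 1.7], [2.7, 4.8], [2.4, 7.3], [5.3, -4.8], [4.9, 1.3], [5.4, 3.8], [5.5, 8.0]]
```

>>> {"fn": "move_arm", "kwargs": {"deltas": [0.3,-0.4,-2,0,0.2,0,0,0,-2.5,0,0,0,0,0,-1.5,0,0,0,0,0,0,0,0,0]}}

```text
time: 6.38
position: [0.4478, -0.0067, 0.0564]
eef_rot: [-0.025, 0.709, -0.024, -0.705]
ft_force: [0.2, -0.1, -1.3]
opening: 0.0307
```

```bash
python3 st.py .4455 -.0105 .036 r
```

```text
6.38 0.0307 [ 0.4478 -0.0067  0.0564] [ 0.2 -0.1 -1.3] (array([-0.23, -0.38, -2.04]), array([-0.04,  0.3 , -0.32]))
```

>>> {"fn": "move_arm", "kwargs": {"deltas": [-0.2,-0.4,-1,0,0.2,-0.3,0,0,-0.5,0,0,0,0,0,0,0,0,0]}}

```text
time: 6.75
position: [0.447, -0.0101, 0.0416]
eef_rot: [-0.026, 0.708, -0.026, -0.705]
ft_force: [0.6, -0.6, -1.1]
opening: 0.0309
```

```bash
python3 st.py .4455 -.0105 .035 r
```

```text
6.75 0.0309 [ 0.447  -0.0101  0.0416] [ 0.6 -0.6 -1.1] (array([-0.15, -0.04, -0.66]), array([-0.04,  0.24, -0.08]))
```

>>> {"fn": "move_arm", "kwargs": {"deltas": [-0.1,0,-0.4,0,0.2,0,0,0,-0.2,0,0,0,0,0,0,0,0,0]}}

```text
time: 7.12
position: [0.4464, -0.0102, 0.0358]
eef_rot: [-0.026, 0.707, -0.026, -0.706]
ft_force: [0.7, 0.4, 0.1]
opening: 0.0308
```

```bash
python3 st.py .4455 -.0105 .035 r
```

```text
7.12 0.0308 [ 0.4464 -0.0102  0.0358] [0.7 0.4 0.1] (array([-0.09, -0.03, -0.08]), array([-0.04,  0.11, -0.06]))
```

Now I'll open to about 46 mm and lift straight up.

>>> {"fn": "move_arm", "kwargs": {"deltas": [0,0,0,0,0,0,0,0,0,0,0,0,0,0,0,0,0,0,0,0,0,0,0,0,0,0,2,0,0,0,0,0,3,0,0,0,0,0,3,0,0,0,0,0,1,0,0,0], "fingers": -0.1}}

```text
time: 8.12
position: [0.4457, -0.0102, 0.1276]
eef_rot: [0.026, -0.707, 0.026, 0.707]
ft_force: [0.5, 0.2, -0.1]
opening: 0.0469
```

```bash
python3 st.py .51 .318 .11 b
python3 -c "
from h import *
from rig import ctrl
wgrab(ctrl,'w4')"
```

```text
8.12 0.0469 [ 0.4457 -0.0102  0.1276] [ 0.5  0.2 -0.1] (array([ 6.43, 32.82, -1.76]), array([-0.04, -0.01,  3.39]))
```

View pics/w4.png

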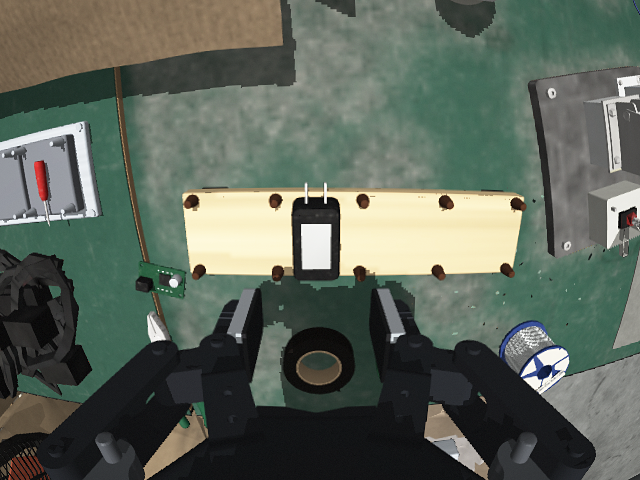

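The adapter sits centred in its slot at px (316,240), between the pins at 276 and 362. Next is the blade plug.

>>> {"fn": "move_arm", "kwargs": {"deltas": [0.8,4.1,0,0,0,0.4,0.8,4.1,0,0,0,0.4,0.8,4.1,0,0,0,0.4,0.8,4.1,0,0,0,0.4,0.8,4.1,0,0,0,0.4,0.8,4.1,0,0,0,0.4,0.8,4.1,0,0,0,0.4,0.8,4,-1,0,0,0.4,0,0,0,0,0,0], "fingers": 0.05}}

```text
time: 9.3
position: [0.5061, 0.3253, 0.106]
eef_rot: [0.004, -0.702, 0.009, 0.712]
ft_force: [-0.3, -0.4, -0.5]
opening: 0.0407
```

```bash
python3 st.py .51 .317 .07 b
python3 -c "
from h import *
from rig import ctrl
wgrab(ctrl,'w5')"
```

```text
9.3 0.0407 [0.5061 0.3253 0.106 ] [-0.3 -0.4 -0.5] (array([ 0.39, -0.83, -3.6 ]), array([ 0.37, -0.81,  0.22]))
```

View pics/w5.png

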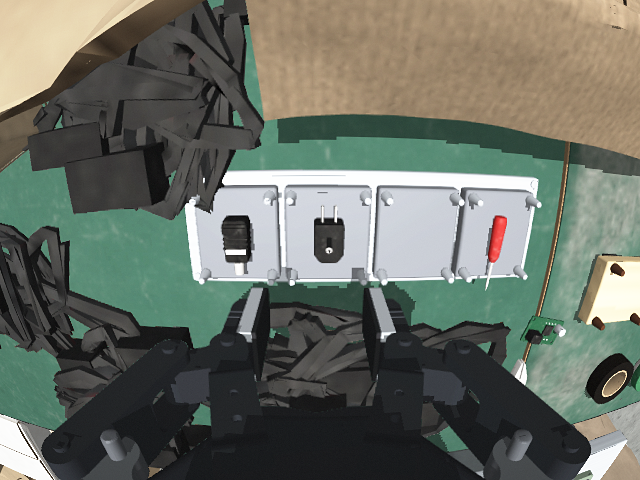

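```bash
python3 - <<'E'
from h import *
c=dict(np.load("w5.npz"))
print("blade front/back/left/right",np.round(wonz(c,[(329,219),(329,258),(315,236),(344,236)],.034)*1000,1).tolist())
print("barrel",np.round(wonz(c,[(236,216),(236,258),(223,234),(250,234)],.034)*1000,1).tolist())
print("probe",np.round(wonz(c,[(500,216),(494,263)],.030)*1000,1).tolist())
E
```

```text
blade front/back/left/right [[524.5, 317.7, 34.0], [500.0, 317.9, 34.0], [514.3, 326.1, 34.0], [513.9, 309.0, 34.0]]
barrel [[527.7, 372.0, 34.0], [501.1, 374.5, 34.0], [516.8, 381.0, 34.0], [516.4, 364.5, 34.0]]
probe [[523.4, 206.9, 30.0], [490.5, 206.3, 30.0]]
```

>>> {"fn": "move_arm", "kwargs": {"deltas": [0.6,-0.8,-1,0.3,-0.6,0.2,0,0,-1.5,0,0,0,0,0,-1,0,0,0,0,0,0,0,0,0]}}

```text
time: 9.85
position: [0.5109, 0.3112, 0.0675]
eef_rot: [0.005, -0.705, 0.008, 0.71]
ft_force: [-0.2, 0.4, -0.1]
opening: 0.0406
```

```bash
python3 st.py .513 .3177 .031 b
```

```text
9.85 0.0406 [0.5109 0.3112 0.0675] [-0.2  0.4 -0.1] (array([ 0.21,  0.65, -3.65]), array([ 0.26, -0.41,  0.26]))
```

>>> {"fn": "move_arm", "kwargs": {"deltas": [0.2,0.6,-1,0.2,-0.3,0.2,0,0,-0.8,0,0,0,0,0,0,0,0,0]}}

```text
time: 10.22
position: [0.5134, 0.3179, 0.0487]
eef_rot: [0.006, -0.707, 0.006, 0.707]
ft_force: [-0.2, 0.1, 0.1]
opening: 0.0406
```

```bash
python3 st.py .513 .3177 .031 b
```

```text
10.22 0.0406 [0.5134 0.3179 0.0487] [-0.2  0.1  0.1] (array([-0.04, -0.02, -1.77]), array([ 0.01, -0.03,  0.05]))
```

>>> {"fn": "move_arm", "kwargs": {"deltas": [0,0,-1,0,0,0,0,0,-0.6,0,0,0,0,0,0,0,0,0,0,0,0,0,0,0]}}

```text
time: 10.72
position: [0.5136, 0.3181, 0.0318]
eef_rot: [0.006, -0.707, 0.005, 0.707]
ft_force: [0.5, -0.0, 0.2]
opening: 0.0406
```

```bash
python3 st.py .513 .3177 .031 b
```

```text
10.72 0.0406 [0.5136 0.3181 0.0318] [ 0.5 -0.   0.2] (array([-0.06, -0.04, -0.08]), array([-0.01, -0.  ,  0.04]))
```

>>> {"fn": "move_arm", "kwargs": {"deltas": [0,0,0,0,0,0,0,0,0,0,0,0,0,0,0,0,0,0,0,0,0,0,0,0,0,0,0,0,0,0], "fingers": 1}}

```text
time: 11.35
position: [0.514, 0.3183, 0.0325]
eef_rot: [-0.006, 0.708, -0.005, -0.707]
ft_force: [-0.1, -0.0, 0.6]
opening: 0.016
```

>>> {"fn": "move_arm", "kwargs": {"deltas": [0,0,2,0,0,0,0,0,3,0,0,0,0,0,3,0,0,0,-0.8,-4.2,0,0,0,-0.4,-0.8,-4.2,0,0,0,-0.4,-0.8,-4.2,0,0,0,-0.4,-0.8,-4.2,0,0,0,-0.4,-0.8,-4.2,0,0,0,-0.4,-0.8,-4.2,0,0,0,-0.4,-0.8,-4.2,0,0,0,-0.4,-0.8,-4.2,0,0,0,-0.4,-0.7,-4,0,0,0,-0.2,0,0,0,0,0,0,0,0,0,0,0,0]}}

```text
time: 13.1
position: [0.4402, -0.0678, 0.1154]
eef_rot: [-0.027, 0.709, -0.026, -0.704]
ft_force: [-0.1, -0.3, -1.4]
opening: 0.016
```

```bash
python3 st.py .4418 -.0684 .033 r
python3 -c "
from h import *
from rig import ctrl
wgrab(ctrl,'w6')"
```

```text
13.1 0.016 [ 0.4402 -0.0678  0.1154] [-0.1 -0.3 -1.4] (array([ 0.16, -0.06, -8.24]), array([-0.05,  0.37,  0.  ]))
```

View pics/w6.png

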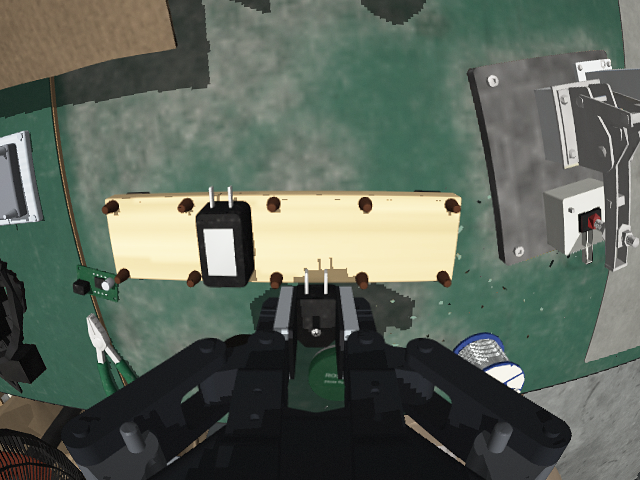

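The blade plug is held level at px (316,310), and the slot ahead lies between the pins at 275 and 364. Lowering it now.

>>> {"fn": "move_arm", "kwargs": {"deltas": [0.2,-0.1,-2,0,0.3,0,0,0,-2.5,0,0,0,0,0,-1.5,0,0,0,0,0,-0.5,0,0,0,0,0,0,0,0,0]}}

```text
time: 13.78
position: [0.4445, -0.0638, 0.0493]
eef_rot: [-0.024, 0.708, -0.023, -0.705]
ft_force: [0.5, -0.4, -0.8]
opening: 0.0161
```

```bash
python3 st.py .4425 -.0684 .033 r
```

```text
13.78 0.0161 [ 0.4445 -0.0638  0.0493] [ 0.5 -0.4 -0.8] (array([-0.2 , -0.46, -1.63]), array([-0.05,  0.22, -0.53]))
```

>>> {"fn": "move_arm", "kwargs": {"deltas": [-0.2,-0.4,-0.6,0,0.2,-0.4,0,0,-0.4,0,0,0,0,0,-0.2,0,0,0,0,0,0,0,0,0]}}

```text
time: 14.28
position: [0.4434, -0.068, 0.0378]
eef_rot: [-0.026, 0.708, -0.026, -0.706]
ft_force: [-0.0, -0.0, -0.1]
opening: 0.0161
```

```bash
python3 st.py .4425 -.0684 .033 r
```

```text
14.28 0.0161 [ 0.4434 -0.068   0.0378] [-0.  -0.  -0.1] (array([-0.09, -0.04, -0.48]), array([-0.02,  0.17, -0.13]))
```

>>> {"fn": "move_arm", "kwargs": {"deltas": [-0.1,0,-0.4,0,0.1,0,0,0,-0.1,0,0,0,0,0,0,0,0,0]}}

```text
time: 14.65
position: [0.4424, -0.068, 0.0326]
eef_rot: [-0.026, 0.707, -0.026, -0.706]
ft_force: [-0.6, -0.6, 0.2]
opening: 0.0158
```

>>> {"fn": "move_arm", "kwargs": {"deltas": [0,0,0,0,0,0,0,0,0,0,0,0,0,0,0,0,0,0,0,0,0,0,0,0,0,0,0,0,0,0,0,0,2,0,0,0,0,0,3,0,0,0,0,0,3,0,0,0,0,0,1,0,0,0], "fingers": 0.1}}

```text
time: 15.78
position: [0.4413, -0.0678, 0.1242]
eef_rot: [0.026, -0.706, 0.026, 0.707]
ft_force: [-0.4, -0.4, -0.1]
opening: 0.0383
```

```bash
python3 st.py .513 .373 .11 b
python3 -c "
from h import *
from rig import ctrl
wgrab(ctrl,'w7')"
```

```text
15.78 0.0383 [ 0.4413 -0.0678  0.1242] [-0.4 -0.4 -0.1] (array([ 7.17, 44.08, -1.42]), array([-0.05, -0.08,  3.34]))
```

View pics/w7.png

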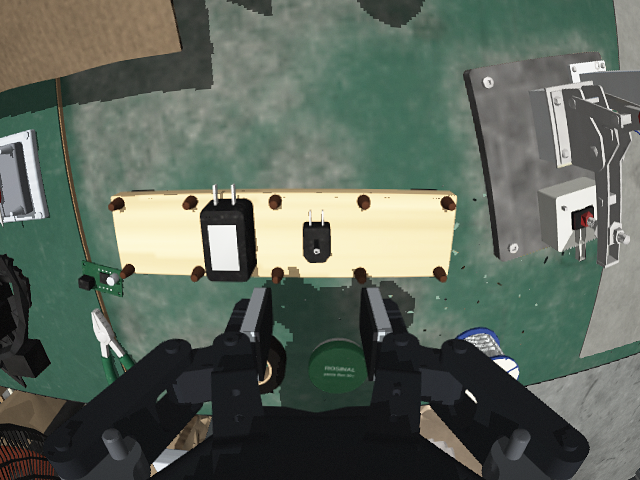

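The blade plug is down flat at px (317,242), mid-slot. On to the barrel plug.

>>> {"fn": "move_arm", "kwargs": {"deltas": [0.7,4.3,0,0,0,0.3,0.7,4.3,0,0,0,0.3,0.7,4.3,0,0,0,0.3,0.7,4.3,0,0,0,0.3,0.7,4.3,0,0,0,0.3,0.7,4.3,0,0,0,0.3,0.7,4.3,0,0,0,0.4,0.8,4.3,0,0,0,0.4,0.8,4.3,0,0,0,0.4,0.8,4.3,0,0,0,0.3,0,0,0,0,0,0,0,0,0,0,0,0], "fingers": 0.1}}

```text
time: 17.32
position: [0.5087, 0.3729, 0.1079]
eef_rot: [0.002, -0.699, 0.009, 0.715]
ft_force: [0.1, -0.0, -0.2]
opening: 0.0386
```

```bash
python3 st.py .513 .373 .031 b
python3 -c "
from h import *
from rig import ctrl
wgrab(ctrl,'w8')"
```

```text
17.32 0.0386 [0.5087 0.3729 0.1079] [ 0.1 -0.  -0.2] (array([ 0.43,  0.01, -7.69]), array([ 0.61, -1.24,  0.05]))
```

View pics/w8.png

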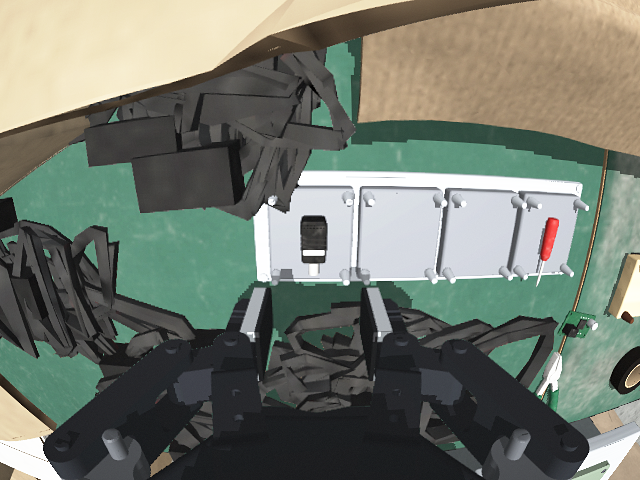

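The barrel plug is at px (314,239), midway between the jaws. The box flap is at the upper left, so I'll check clearance near the hand before going down.

```bash
python3 - <<'E'
from h import *
c=dict(np.load("top0.npz"));w=dict(np.load("w8.npz"))
print("cam",w["T"][:3,3])
def hm(P,t):
    print(t)
    for x in np.arange(.65,.54,-.01):
        print(round(x,2),[int(1000*P[m][:,2].max()) if (m:=(abs(P[:,0]-x)<.005)&(abs(P[:,1]-y)<.01)).any() else None for y in np.arange(.48,.28,-.02)])
vv,uu=np.mgrid[0:480,0:640]; uv=np.c_[uu.ravel(),vv.ravel()]
o,d=ray(c,uv); hm(o+d*c["z_map"].ravel()[:,None],"top y .48...30")
f=240/np.tan(np.radians(w["fovy"])/2);du=uv-[w["cx"],w["cy"]];r=np.hypot(*du.T)+1e-9;th=r/f
d=np.c_[np.tan(th)*du[:,0]/r,-np.tan(th)*du[:,1]/r,-np.ones(len(r))]@w["T"][:3,:3].T
z=w["z_map"].ravel(); P=w["T"][:3,3]+d*z[:,None]; hm(P[z>0],"wrist")
E
```

```text
cam [0.59167014 0.37374896 0.24065505]
top y .48...30
0.65 [141, 141, 142, 142, 143, 144, 145, 155, 159, 107]
0.64 [143, 147, 145, 146, 147, 146, 150, 167, 171, 104]
0.63 [148, 150, 147, 149, 152, 152, 162, 178, 182, 92]
0.62 [151, 152, 152, 153, 155, 160, 171, 181, 182, 86]
0.61 [154, 154, 155, 157, 155, 163, 171, 173, 73, 76]
0.6 [158, 158, 159, 157, 155, 155, 56, 66, 64, 63]
0.59 [159, 152, 149, 50, 53, 55, 54, 60, 55, 56]
0.58 [53, 54, 51, 45, 42, 40, 53, 52, 3, 4]
0.57 [55, 58, 58, 59, 37, 41, 43, 3, 6, 3]
0.56 [55, 58, 59, 58, 34, 27, 4, 4, 4, 4]
0.55 [54, 59, 59, 57, 36, 28, 12, 12, 11, 9]
wrist
0.65 [None, None, None, None, None, None, None, None, None, None]
0.64 [142, 143, None, None, None, None, None, 0, None, 97]
0.63 [146, 147, 147, 147, None, None, 23, 86, 91, 93]
0.62 [149, 150, 151, 152, 153, 159, 161, 176, 175, 84]
0.61 [149, 154, 155, 154, 154, 164, 172, 176, 73, 74]
0.6 [151, 156, 156, 154, 155, 158, 159, 67, 63, 64]
0.59 [150, 153, 150, 48, 53, 54, 60, 59, 55, 54]
0.58 [50, 50, 50, 44, 41, 39, 51, 52, 48, 46]
0.57 [54, 55, 55, 54, 36, 39, 45, 1, 1, 2]
0.56 [55, 55, 55, 55, 34, 25, 2, 1, 1, 2]
0.55 [54, 55, 55, 55, 36, 26, 10, 9, 9, 9]
```

The flap edge (x ≥ 0.597, z ≈ 0.16) would come close to the wrist camera once the hand is down. I'll turn the hand half round so the camera faces the robot.

```bash
python3 -c "
from rig import ctrl
print(ctrl.observe()['joint_positions'])"
```

```text
[0.61220504 0.51837568 1.5927541  0.00461488 1.05399104 2.19696645]
```

>>> {"fn": "move_arm", "kwargs": {"deltas": [0,0,2,0.5,-1,0,0,0,0,0,0,10.5,0,0,0,0,0,10.5,0,0,0,0,0,10.5,0,0,0,0,0,10.5,0,0,0,0,0,10.5,0,0,0,0,0,10.5,0,0,0,0,0,10.5,0,0,0,0,0,10.5,0,0,0,0,0,10.5,0,0,0,0,0,10.5,0,0,0,0,0,10.5,0,0,0,0,0,10.5,0,0,0,0,0,10.5,0,0,0,0,0,10.5,0,0,0,0,0,10.5,0,0,0,0,0,10.5,0,0,0,0,0,0]}}

```text
time: 19.62
position: [0.5132, 0.3562, 0.1613]
eef_rot: [0.703, 0.067, 0.706, -0.047]
ft_force: [-0.1, -0.2, 0.4]
opening: 0.0386
```

```bash
python3 st.py .513 .373 .031 b;python3 -c "
from h import *
from rig import ctrl
wgrab(ctrl,'w9')
print(ctrl.observe()['joint_positions'])"
```

```text
19.62 0.0386 [0.5132 0.3562 0.1613] [-0.1 -0.2  0.4] (array([ -0.02,   1.68, -13.03]), array([-1.61, -0.2 ,  8.41]))
[ 0.57622741  0.44509758  1.57238829  0.02741411  1.10989368 -0.84426415]
```

View pics/w9.png

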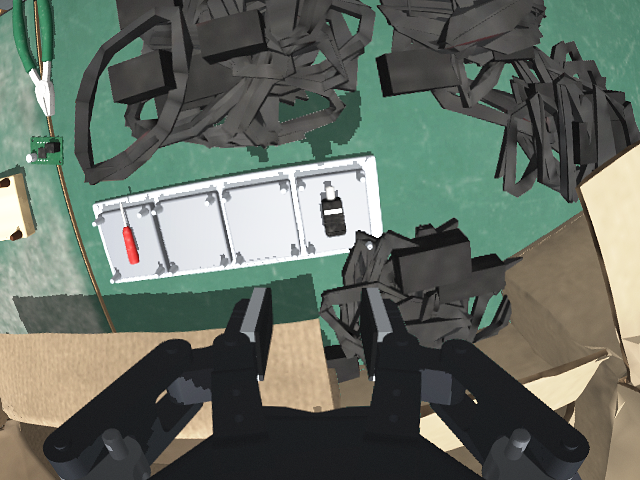

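The view is now turned, with the barrel plug at px (333,212). I still need about 8° of yaw, 1.7 cm in +y and the descent.

>>> {"fn": "move_arm", "kwargs": {"deltas": [0,1,-2,-1,0,5,0,0.6,-2,-0.6,-0.2,3.4,0,0,-2,0,0,0,0,0,0,0,0,0,0,0,0,0,0,0]}}

```text
time: 20.3
position: [0.5145, 0.3716, 0.1049]
eef_rot: [0.709, 0.01, 0.705, -0.008]
ft_force: [0.4, -0.6, 0.4]
opening: 0.0387
```

```bash
python3 st.py .513 .373 .031 b;python3 -c "
from h import *
from rig import ctrl
wgrab(ctrl,'w10')"
```

```text
20.3 0.0387 [0.5145 0.3716 0.1049] [ 0.4 -0.6  0.4] (array([-0.15,  0.14, -7.39]), array([-0.21,  0.38,  0.63]))
```

View pics/w10.png

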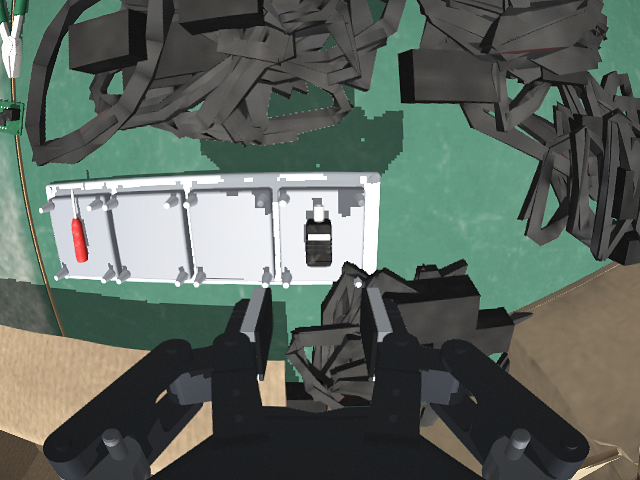

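```bash
python3 - <<'E'
from h import *
c=dict(np.load("w10.npz"))
print(np.round(wonz(c,[(319,219),(318,262),(305,240),(332,240)],.034)*1000,1).tolist())
print("probe",np.round(wonz(c,[(76,219),(82,262)],.030)*1000,1).tolist())
E
```

```text
[[493.9, 374.8, 34.0], [520.8, 373.5, 34.0], [506.5, 366.3, 34.0], [507.0, 382.1, 34.0]]
probe [[488.9, 209.7, 30.0], [520.6, 206.5, 30.0]]
```

>>> {"fn": "move_arm", "kwargs": {"deltas": [-0.3,0.2,-1.5,-0.2,0.4,0.6,0,0,-2,0,0,0,0,0,-1,0,0,0,0,0,0,0,0,0]}}

```text
time: 20.85
position: [0.5116, 0.374, 0.0592]
eef_rot: [0.707, 0.006, 0.707, -0.005]
ft_force: [-0.7, 0.0, 0.3]
opening: 0.0384
```

```bash
python3 st.py .5115 .3735 .031 b
```

```text
20.85 0.0384 [0.5116 0.374  0.0592] [-0.7  0.   0.3] (array([-0.01, -0.05, -2.82]), array([-0.09,  0.06,  0.05]))
```

>>> {"fn": "move_arm", "kwargs": {"deltas": [0,0,-1.5,0,0,0,0,0,-1,0,0,0,0,0,-0.2,0,0,0,0,0,0,0,0,0]}}

```text
time: 21.35
position: [0.512, 0.3743, 0.031]
eef_rot: [0.708, 0.006, 0.706, -0.005]
ft_force: [0.7, -0.6, 0.7]
opening: 0.0383
```

```bash
python3 st.py .5115 .3735 .031 b
```

```text
21.35 0.0383 [0.512  0.3743 0.031 ] [ 0.7 -0.6  0.7] (array([-0.05, -0.08,  0.  ]), array([-0.13,  0.11,  0.05]))
```

>>> {"fn": "move_arm", "kwargs": {"deltas": [0,0,0,0,0,0,0,0,0,0,0,0,0,0,0,0,0,0,0,0,0,0,0,0,0,0,0,0,0,0], "fingers": 1}}

```text
time: 21.98
position: [0.5127, 0.3748, 0.0322]
eef_rot: [0.709, 0.007, 0.706, -0.004]
ft_force: [0.2, -0.4, -0.6]
opening: 0.013
```

>>> {"fn": "move_arm", "kwargs": {"deltas": [0,0,2,0,0,0,0,0,3,0,0,0,0,0,3,0,0,0,-0.7,-4.3,0,0,0,-0.3,-0.7,-4.3,0,0,0,-0.3,-0.7,-4.3,0,0,0,-0.3,-0.7,-4.3,0,0,0,-0.3,-0.7,-4.3,0,0,0,-0.3,-0.7,-4.3,0,0,0,-0.3,-0.7,-4.3,0,0,0,-0.3,-0.7,-4.3,0,0,0,-0.3,-0.7,-4.3,0,0,0,-0.3,-0.6,-4.3,0,0,0,-0.3,-0.5,-4,0,0,0,-0.3,0,0,0,0,0,0,0,0,0,0,0,0]}}

```text
time: 23.98
position: [0.4356, -0.1083, 0.1157]
eef_rot: [0.711, 0.027, 0.703, -0.025]
ft_force: [-0.6, 0.7, 0.2]
opening: 0.013
```

```bash
python3 st.py .4375 -.1263 .033 r
python3 -c "
from h import *
from rig import ctrl
wgrab(ctrl,'w11')"
```

```text
23.98 0.013 [ 0.4356 -0.1083  0.1157] [-0.6  0.7  0.2] (array([ 0.19, -1.8 , -8.27]), array([-0.2 ,  0.66, -0.09]))
```

View pics/w11.png

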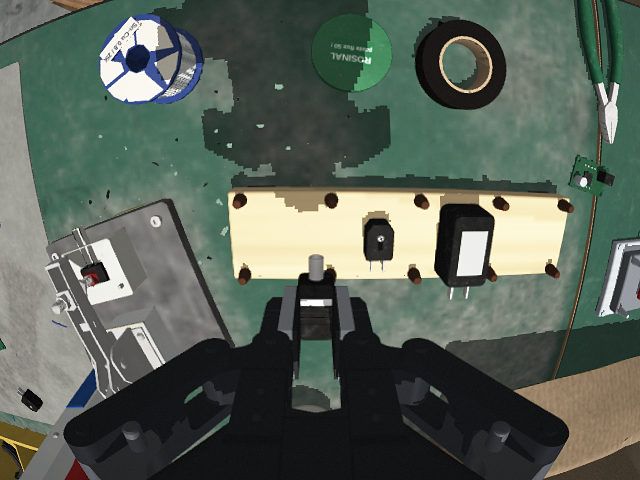

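The barrel plug is held square at px (317,305). Its slot, between the pins at 240 and 331, is 1.8 cm further in -y.

>>> {"fn": "move_arm", "kwargs": {"deltas": [0.2,-1.2,-1,-0.2,0.6,0,0,-0.4,-2,0,0,0,0,0,-2,0,0,0,0,0,-0.5,0,0,0,0,0,0,0,0,0]}}

```text
time: 24.65
position: [0.4395, -0.123, 0.0578]
eef_rot: [0.707, 0.023, 0.707, -0.023]
ft_force: [-0.5, 0.0, 0.4]
opening: 0.0131
```

```bash
python3 st.py .4375 -.1263 .033 r
```

```text
24.65 0.0131 [ 0.4395 -0.123   0.0578] [-0.5  0.   0.4] (array([-0.2 , -0.33, -2.48]), array([ 0.06,  0.01, -0.55]))
```

>>> {"fn": "move_arm", "kwargs": {"deltas": [-0.2,-0.3,-1,0,0,-0.5,0,0,-0.8,0,0,0,0,0,-0.2,0,0,0,0,0,0,0,0,0]}}

```text
time: 25.15
position: [0.4382, -0.1264, 0.0374]
eef_rot: [0.707, 0.026, 0.706, -0.027]
ft_force: [0.6, -0.8, -0.2]
opening: 0.013
```

```bash
python3 st.py .4375 -.1263 .033 r
```

```text
25.15 0.013 [ 0.4382 -0.1264  0.0374] [ 0.6 -0.8 -0.2] (array([-0.07,  0.01, -0.44]), array([ 0.11,  0.13, -0.05]))
```

>>> {"fn": "move_arm", "kwargs": {"deltas": [0,0,-0.4,0,0.1,0,0,0,-0.1,0,0,0,0,0,0,0,0,0]}}

```text
time: 25.52
position: [0.4386, -0.1265, 0.0325]
eef_rot: [0.707, 0.025, 0.706, -0.027]
ft_force: [0.6, -0.4, -0.6]
opening: 0.0132
```

>>> {"fn": "move_arm", "kwargs": {"deltas": [0,0,0,0,0,0,0,0,0,0,0,0,0,0,0,0,0,0,0,0,0,0,0,0,0,0,0,0,0,0,0,0,2,0,0,0,0,0,3,0,0,0,0,0,3,0,0,0,0,0,1,0,0,0], "fingers": 0.15}}

```text
time: 26.65
position: [0.4376, -0.1261, 0.124]
eef_rot: [0.706, 0.026, 0.707, -0.027]
ft_force: [0.1, -0.2, -0.8]
opening: 0.0366
```

```bash
python3 st.py .506 .206 .11 b
python3 -c "
from h import *
from rig import ctrl
wgrab(ctrl,'w12')"
```

```text
26.65 0.0366 [ 0.4376 -0.1261  0.124 ] [ 0.1 -0.2 -0.8] (array([ 6.84, 33.21, -1.4 ]), array([ 0.08, -0.08,  3.39]))
```

View pics/w12.png

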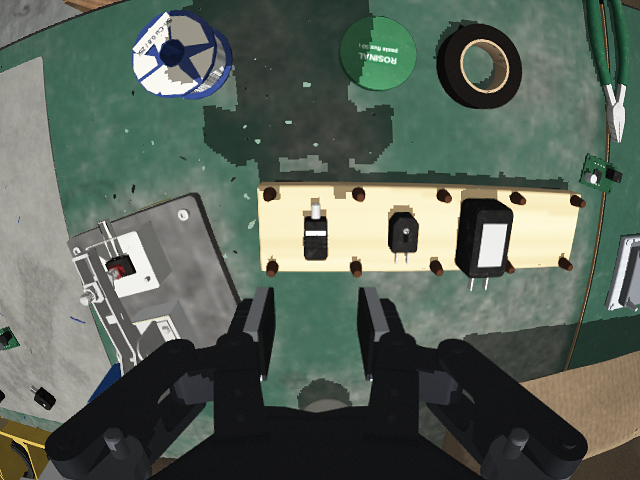

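The barrel plug is down flat at px (316,236), mid-slot between the pins at 271 and 357. The probe is last.

>>> {"fn": "move_arm", "kwargs": {"deltas": [0.8,4,0,0,0,0.4,0.8,4,0,0,0,0.4,0.8,4,0,0,0,0.4,0.8,4,0,0,0,0.4,0.8,4,0,0,0,0.4,0.9,4,0,0,0,0.4,0.9,4,0,0,0,0.4,0.9,4,-1,0,0,0.4,0,0,0,0,0,0,0,0,0,0,0,0], "fingers": 0.15}}

```text
time: 27.95
position: [0.5003, 0.2023, 0.1026]
eef_rot: [0.701, 0.004, 0.713, -0.009]
ft_force: [-0.4, 0.0, -0.8]
opening: 0.0362
```

```bash
python3 st.py .506 .206 .03 b
python3 -c "
from h import *
from rig import ctrl
wgrab(ctrl,'w13')"
```

```text
27.95 0.0362 [0.5003 0.2023 0.1026] [-0.4  0.  -0.8] (array([ 0.57,  0.37, -7.26]), array([ 0.36, -0.99,  0.21]))
```

View pics/w13.png

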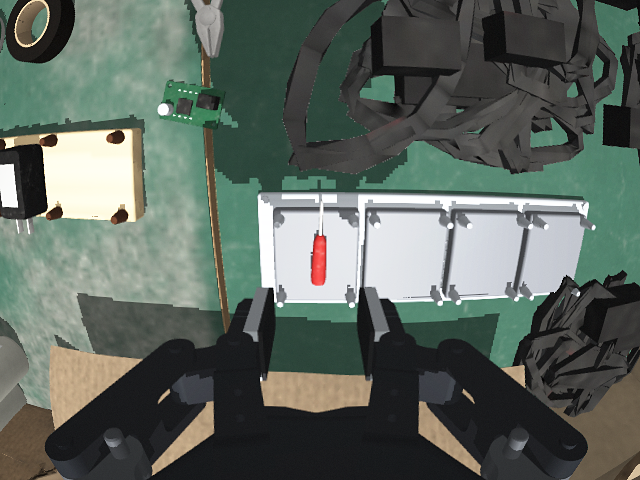

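```bash
python3 - <<'E'
from h import *
c=dict(np.load("w13.npz"))
print("probe",np.round(wonz(c,[(320,236),(319,284)],.027)*1000,1).tolist())
E
```

```text
probe [[490.0, 205.1, 27.0], [521.7, 203.9, 27.0]]
```

>>> {"fn": "move_arm", "kwargs": {"deltas": [0.6,0.2,-1.5,0.3,-0.9,0.2,0,0,-1.5,0,0,0,0,0,-1,0,0,0,0,0,0,0,0,0]}}

```text
time: 28.5
position: [0.5056, 0.2006, 0.0613]
eef_rot: [0.706, 0.006, 0.708, -0.008]
ft_force: [0.3, 0.3, -0.6]
opening: 0.0359
```

```bash
python3 st.py .507 .205 .0295 b
```

```text
28.5 0.0359 [0.5056 0.2006 0.0613] [ 0.3  0.3 -0.6] (array([ 0.14,  0.44, -3.18]), array([ 0.09, -0.15,  0.29]))
```

>>> {"fn": "move_arm", "kwargs": {"deltas": [0.1,0.4,-1.2,0.1,-0.1,0.3,0,0,-1,0,0,0,0,0,0,0,0,0]}}

```text
time: 28.88
position: [0.507, 0.2049, 0.0382]
eef_rot: [0.707, 0.005, 0.707, -0.005]
ft_force: [-0.1, -0.1, -0.0]
opening: 0.036
```

```bash
python3 st.py .507 .205 .0295 b
```

```text
28.88 0.036 [0.507  0.2049 0.0382] [-0.1 -0.1 -0. ] (array([ 0.  ,  0.01, -0.87]), array([-0.03,  0.01, -0.02]))
```

>>> {"fn": "move_arm", "kwargs": {"deltas": [0,0,-0.6,0,0,0,0,0,-0.2,0,0,0,0,0,0,0,0,0]}}

```text
time: 29.25
position: [0.5072, 0.2051, 0.0299]
eef_rot: [0.707, 0.005, 0.707, -0.005]
ft_force: [0.5, 0.4, 0.3]
opening: 0.0365
```

```bash
python3 st.py .507 .205 .0295 b
```

```text
29.25 0.0365 [0.5072 0.2051 0.0299] [0.5 0.4 0.3] (array([-0.02, -0.01, -0.04]), array([-0.05,  0.04, -0.03]))
```

>>> {"fn": "move_arm", "kwargs": {"deltas": [0,0,0,0,0,0,0,0,0,0,0,0,0,0,0,0,0,0,0,0,0,0,0,0,0,0,0,0,0,0,0,0,0,0,0,0], "fingers": 1}}

```text
time: 30.0
position: [0.5076, 0.2052, 0.0306]
eef_rot: [0.708, 0.006, 0.706, -0.005]
ft_force: [-0.0, 0.3, -0.5]
opening: 0.0072
```

>>> {"fn": "move_arm", "kwargs": {"deltas": [0,0,2,0,0,0,0,0,3,0,0,0,0,0,3,0,0,0,-1.3,-3.5,0,0,0,-0.8,-1.3,-3.5,0,0,0,-0.9,-1.3,-3.5,0,0,0,-0.9,-1.3,-3.5,0,0,0,-0.8,0,0,0,0,0,0,0,0,0,0,0,0]}}

```text
time: 31.12
position: [0.4543, 0.0621, 0.1131]
eef_rot: [0.708, 0.027, 0.705, -0.026]
ft_force: [0.3, -0.5, -1.5]
opening: 0.0078
```

```bash
python3 st.py .4505 .0473 .0315 r
python3 -c "
from h import *
from rig import ctrl
wgrab(ctrl,'w14')"
```

```text
31.12 0.0078 [0.4543 0.0621 0.1131] [ 0.3 -0.5 -1.5] (array([-0.38, -1.48, -8.16]), array([-0.07,  0.24, -0.05]))
```

View pics/w14.png

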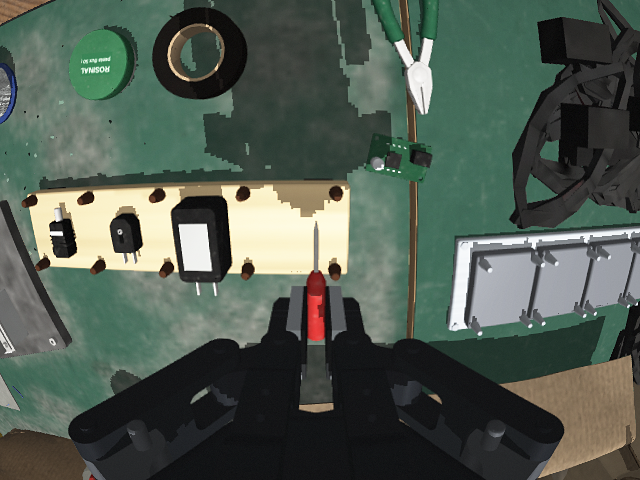

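The probe is held straight at px (316,300). The last slot, between the pins at 243 and 336, is 1.5 cm further in -y.

>>> {"fn": "move_arm", "kwargs": {"deltas": [-0.3,-1,-1.5,0,0.2,0,0,-0.3,-2,0,0,0,0,0,-1.5,0,0,0,0,0,-0.5,0,0,0,0,0,0,0,0,0]}}

```text
time: 31.8
position: [0.4544, 0.053, 0.057]
eef_rot: [0.708, 0.025, 0.705, -0.023]
ft_force: [0.6, -0.1, 0.3]
opening: 0.0075
```

```bash
python3 st.py .4505 .0473 .0315 r
```

```text
31.8 0.0075 [0.4544 0.053  0.057 ] [ 0.6 -0.1  0.3] (array([-0.39, -0.57, -2.55]), array([-0.12,  0.23, -0.44]))
```

>>> {"fn": "move_arm", "kwargs": {"deltas": [-0.4,-0.5,-1,-0.1,0.2,-0.4,0,0,-0.8,0,0,0,0,0,-0.2,0,0,0,0,0,0,0,0,0]}}

```text
time: 32.3
position: [0.4509, 0.048, 0.0365]
eef_rot: [0.707, 0.026, 0.706, -0.026]
ft_force: [-0.9, 0.8, -0.2]
opening: 0.0069
```

```bash
python3 st.py .4505 .0473 .0315 r
```

```text
32.3 0.0069 [0.4509 0.048  0.0365] [-0.9  0.8 -0.2] (array([-0.04, -0.07, -0.5 ]), array([-0.02,  0.13, -0.04]))
```

>>> {"fn": "move_arm", "kwargs": {"deltas": [0,0,-0.4,0,0.1,0,0,0,-0.1,0,0,0,0,0,0,0,0,0]}}

```text
time: 32.67
position: [0.4513, 0.0481, 0.0315]
eef_rot: [0.707, 0.026, 0.706, -0.026]
ft_force: [0.2, 0.6, -0.7]
opening: 0.0073
```

>>> {"fn": "move_arm", "kwargs": {"deltas": [0,0,0,0,0,0,0,0,0,0,0,0,0,0,0,0,0,0,0,0,0,0,0,0,0,0,0,0,0,0,0,0,2,0,0,0,0,0,3,0,0,0,0,0,4,0,0,0,0,0,5,0,0,0,0,5,2,0,0,0,0,5,2,0,0,0,0,5,0,0,0,0,0,4,0,0,0,0,0,0,0,0,0,0], "fingers": 0.15}}

```text
time: 34.42
position: [0.4501, 0.2432, 0.2184]
eef_rot: [0.708, 0.028, 0.705, -0.026]
ft_force: [0.0, -1.3, 0.1]
opening: 0.0364
```

```bash
python3 - <<'E'
from h import *
from rig import ctrl
wgrab(ctrl,'w15')
c=ctrl.capture("top"); np.savez("top1.npz",**c); cv2.imwrite("pics/top1.png",cv2.resize(c["img"][230:295,320:460,::-1],None,fx=5,fy=5,interpolation=cv2.INTER_CUBIC))
c=ctrl.capture("scene"); cv2.imwrite("pics/sc1.png",cv2.resize(c["img"][120:260,260:400,::-1],None,fx=4,fy=4,interpolation=cv2.INTER_CUBIC))
print(ctrl.observe()["position"])
E
```

```text
[0.44992379 0.24026148 0.21818505]
```

View pics/top1.png

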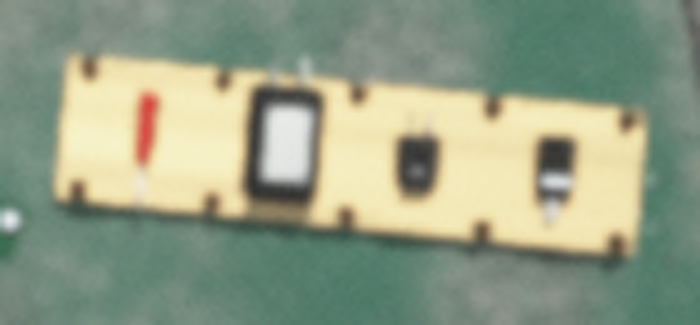

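View pics/sc1.png

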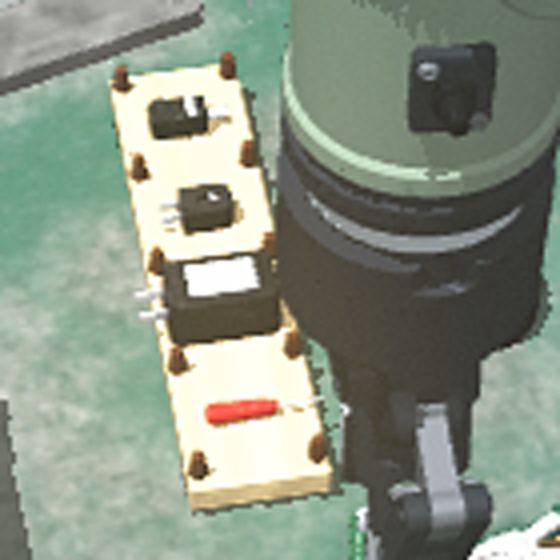

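The top view shows each part within about 3 mm of its slot centre. In crop px, probe (147,130) vs (150,135), adapter (283,145) vs (284,148), blade (418,165) vs (419,162), barrel (554,170) vs (554,175). The scene view shows all of them flat and upright, with the hand clear.

>>> {"fn": "move_arm", "kwargs": {"deltas": [0,0,0,0,0,0,0,0,0,0,0,0]}}

```text
time: 34.83
position: [0.4499, 0.2381, 0.2181]
eef_rot: [0.707, 0.03, 0.706, -0.029]
ft_force: [-0.7, -0.0, -0.7]
opening: 0.0363
```

```bash
python3 -c "
from rig import ctrl
print(ctrl.job_done())"
```

```text
the job is handed in; nothing more can be done
None
```

All four parts are on the plywood rack in reverse order and released, and I handed the job in at about 35 s on the robot's clock. From the left, the rack now holds the probe, adapter, blade plug and barrel plug.

**Final checks:** In the last top view each part sits within about 3 mm of its slot centre, square to the row. The scene view shows all four lying flat and upright with the gripper clear. Force readings taken after each move stayed under about 2 N.

**Disagreements:**
- **Rack position:** the wrist-camera fit to the rack pins came out about 5% small in scale and 4 mm off in x from the top-camera measurement. I aimed between the two.
- **Part position:** views of the barrel plug from opposite sides differed by about 6 mm in x. I used the average, and the final top view showed this did no harm.
- **Grip width:** each part read 1.5 to 3 mm narrower in the gripper than its stated width, but none slipped.

**Clearance:** I turned the hand half round before gripping the barrel plug to keep the wrist camera away from a box flap. It stayed turned for the probe.

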